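Clear an instrument case's lid and hold it just below its spring balance

ROBOT

A 6-joint arm with a two-finger parallel gripper is mounted at the origin on the work surface. World frame = base frame: x ahead of the robot, y to its left, z up, the work surface at z = 0. Lengths are in m, angles in rad, forces in N, time in s.
With the tool pointing down it reaches from about 0.35 to 0.775 m from the base axis. Payload 5.5 kg.
Tool frame: the origin (TCP) lies midway between the tips of the shut fingers; the grasp point (between the pads) lies 19 mm behind it; z points along the fingers, y is the line along which they close (so a half turn about z gives the same grasp; the last joint's range is limited). The gripper opens to 85 mm and grips with 20 to 120 N. Pads are 22 mm wide; open, the fingers measure 114 mm over their backs; the gripper's body (76 mm by 85 mm) begins 54 mm behind the grasp point. The pads swing forward as they close: fully open they stand 13 mm farther back than shut.
Start: joints at [0.991, 0.313, 0.046, 1.304, 0, 1.431], TCP at [0.245, 0.52, 0.231] pointing down, gripper open.
Joint ranges: [-2.76, 2.76], [-0.86, 1.69], [-1.03, 1.26], [-2.2, 2.34], [-1.47, 1.5], [-3.14, 3.14]. Speed limits (rad/s): [2.57, 2.57, 3.14, 3.14, 3.14, 3.14].

INTERFACE

Orientations are given as a unit quaternion [w, x, y, z].
In Python, from workcell import env gives the robot as it stands. The module is installed in compiled form; this text tells all that it offers.
- The arm moves only by the tool servo_tool, never from a script. Its argument "increments" is a list of rows, each an object of numbers: "grip": the closure, from 0 (fully open) to 1 (shut); "x", "y", "z": the shift along the tool's x, y, z in mm; "roll": the turn about the tool's z in degrees. In form: [{"grip": .., "x": .., "y": .., "z": .., "roll": ..}, ...]. A call has 1 to 5 rows; each row shifts and turns the commanded pose from where the row before left it, along the tool's axes as they then stand; what a row does not reach is not made up. A row lasts 1/12 s, in which the tool goes at most 41.7 mm and 7.16 degrees, less where a joint would pass 70% of its speed; a pose out of reach is approached as far as the arm can. A call is refused whole if a number of a shift passes 41.7 or a number of a turn 7.16, either way. A call with a gripper value outside its range is refused whole. The fingers move at their own pace and stop on an object; "grip_force" is the grip in N (left out, the last holds). Time passes only in rows, so rows that do not move let the fingers close. It gives the time, the measured TCP pose, the force, the opening and the grip force at its end, in the units of the state.
- env.get_state(): the state, without advancing time (a new reading comes with each control period).
- env.read_camera(name): name is "scene" or "top" or "wrist"; returns the picture (420x560x3 uint8, red, green, blue); there is no depth.
- env.get_calibration(name): a dict with "vertical_fov" (degrees; the focal length in pixels is half the picture's height over the tangent of half this angle, whatever the lens; pixels are square), "cx", "cy" (the principal point, pixels), "rvec" (rotation vector, rad) and "tvec" (3), from world to camera coordinates, as OpenCV has them; the wrist camera has in their place "tool_from_camera" (4x4, takes a point from camera to tool coordinates, whose origin is the TCP and whose axes are the flange's). Camera axes: x right, y down, z forward; pixel columns grow to the right and rows downward; lengths in m; the calibration is good to about 2 mm. The wrist camera is an equidistant fisheye: a pixel r from the principal point sees the ray r / f radians off the axis. A picture is of the moment at which its call begins: read the wrist's pose just before it. get_calibration takes no time and is no camera call.
- env.hand_in(): hands the job in; it is judged then, once.
The state is a dict: "clock": time; "joint_pos": joint angles; "qvel": joint speeds; "tau": joint torques, N m; "tcp_pos": TCP position; "orientation": TCP orientation; "wrist_force": force on the tool from outside, world axes, zero at the start; "ft_torque": the same for the moment, N m; "finger_gap": finger opening in m; "grip_force": force on a finger pad.
Only numpy, scipy, OpenCV 4.12 (cv2) and the standard library are available. Lean on these libraries where they do the work, as an engineer would, in place of code of your own. Each camera call takes 0.05 s, during which the arm holds its last target. There are 200 camera calls.

TASK

The power meter lies on the closed lid of the black instrument case: take it off and lay it flat, screen up, on the rubber mat, setting it down rather than dropping it. Then take the lid by its bar handle, raise it past its balance point (about 57 degrees open; go to about 65) without letting the springs throw it wide open, ease it back and hold it still just below the balance point, at about 50 degrees open, so that the hinge springs can be looked at. Finish while still holding the lid there, do not let go, and leave the splicer, the cleaver and the screwdriver where they are.

Things in the scene. Friction and masses are not known exactly. Their poses are not given: they have to be found in the camera images.
- case: Black plastic instrument case, fixed to the bench, 180 deep (its x) x 260 wide (its y) mm, top of the closed lid 100 mm above the bench. Origin: centre of the underside; its -x side is the front (handle side), +x the hinge side. The bench is at height 0.
- lid (a joint): Lid angle in rad: 0 closed, grows as the front edge rises, up to 1.9. Dark steel plate 180 x 260 x 12 mm, 0.8 kg, hinged along its far (+x) edge. Springs carry most of its weight: below the balance point at 1.0 rad (57 degrees) it falls shut by itself, above it rises by itself, with under 2 N at the handle (0.3 N at 0.87 rad); light damping, hardly any friction.
- lid_hinge (a point): Point on the hinge axis, middle of the lid's far edge, 94 mm above the bench; the axis runs along the case's y. Its axes are the case's axes.
- lid_handle (a point): Middle of the bar handle: round steel bar, 12 mm thick, 110 mm long, parallel to the hinge (case y), 220 mm from it, 40 mm in front of the lid's front edge (34 mm gap), at the plate's mid thickness, a 12 mm round arm at each end. At angle a: 220 cos(a) mm to the case's -x of the hinge, 220 sin(a) mm above it. Can be pinched from above, one finger in the gap; turns between the fingers.
- meter: Loose hand-held power meter, grey rounded box 140 (x) x 52 (y) x 30 (z) mm, 0.2 kg, screen and keys on its upper face; at the start it lies screen up on the closed lid. Origin: centre of its underside.
- mat_center (a point): Centre of the upper face of a flat black rubber mat, 220 (x) x 160 (y) x 4 mm, fixed on the bench to the left or right of the case; upper face 4 mm above the bench. Its x and y axes run along the mat's sides.
- splicer: Bystander: black fibre splicer, block 130 x 120 x 109 mm, 1.6 kg, on the bench on the side of the case away from the mat. Origin: centre of its underside.
- cleaver: Bystander: small grey and black fibre cleaver, 80 x 60 x 50 mm, beyond the mat or the splicer. Origin: centre of its underside.
- screwdriver: Bystander: yellow-handled screwdriver lying on the bench, about 200 mm long, beyond the mat or the splicer. Origin: under its middle.
Mind the look-alikes: they are no part of the job. There is more than one size of the meter; the one meant has the size given above.

How it is judged:
By the outcome, as a careful person would: the job done as asked, in the order asked, and still so for the second after the job is handed in, while the arm keeps its last pose, push and grip.
It also fails if it takes over 64 s, if anything falls off the work surface, if the arm or the gripper's body presses on something with over 40 N, if the wrist force passes 120 N, or if a joint passes its speed limit or range.

## Working session

There is one attempt and no reset: what is moved stays moved. The work goes in short steps, Python scripts to look and compute and a tool call to move; the robot and the scene stay as the last step left them, time stands still between calls to the robot, and variables do not carry over. Pictures are saved under pics/ and viewed, at most 13 in all, crops included, and the job is handed in when it is done.

Besides the shell and the picture viewer there is one more tool, called after "Emit:" as name([rows], argument=value, ...), one row to a line, values as JSON. servo_tool: Moves the arm, as the interface text tells. Its arguments: {"type":"object","properties":{"increments":{"type":"array"},"grip_force":{"type":"number"}},"required":["increments"]}

```bash
mkdir -p pics
cat > h.py <<'E'
from workcell import env
import numpy as np, cv2
from scipy.spatial.transform import Rotation as R
def K(c):
    f=210/np.tan(np.radians(c["vertical_fov"])/2); return f,c["cx"],c["cy"]
def save(cam,fn):
    im=env.read_camera(cam); cv2.imwrite("pics/"+fn,im[:,:,::-1]); return im
def ray(cam,u,v,st=None):
    c=env.get_calibration(cam); f,cx,cy=K(c)
    if cam!="wrist":
        Rm=cv2.Rodrigues(np.array(c["rvec"],float))[0]; t=np.array(c["tvec"],float).ravel()
        d=Rm.T@np.array([(u-cx)/f,(v-cy)/f,1]); return -Rm.T@t,d/np.linalg.norm(d)
    T=np.array(c["tool_from_camera"]); q=st["orientation"]; W=R.from_quat([q[1],q[2],q[3],q[0]]).as_matrix()
    a=np.array([u-cx,v-cy]); r=np.hypot(*a)+1e-9; th=r/f
    d=np.r_[a/r*np.sin(th),np.cos(th)]
    return np.array(st["tcp_pos"])+W@T[:3,3], W@T[:3,:3]@d
def onz(cam,u,v,z,st=None):
    o,d=ray(cam,u,v,st); return o+d*(z-o[2])/d[2]
def tri(*rs):
    A=sum(np.eye(3)-np.outer(d,d) for o,d in rs); b=sum((np.eye(3)-np.outer(d,d))@o for o,d in rs)
    p=np.linalg.solve(A,b); return p,[np.linalg.norm((np.eye(3)-np.outer(d,d))@(p-o))*1e3 for o,d in rs]
E
python3 - <<'E'
from h import *
s=env.get_state(); print(s); print({c:env.get_calibration(c) for c in("scene","top","wrist")})
save("scene","s0.png");a=save("top","t0.png");save("wrist","w0.png")
E
```

```text
{'clock': 0.0, 'joint_pos': array([9.91401315e-01, 3.14017463e-01, 4.49851266e-02, 1.30356343e+00,
       3.28107723e-06, 1.43119747e+00]), 'qvel': array([-1.92889509e-03, -2.12391117e-03,  1.68813404e-03, -1.01775292e-04,
        1.92809972e-05, -8.71781475e-04]), 'tau': array([-5.33996317e-04, -4.80627072e+01,  2.98534495e+01,  1.93874975e-02,
       -1.55497387e-04, -9.81053148e-06]), 'tcp_pos': array([0.24454435, 0.51986301, 0.23040165]), 'orientation': array([-3.18059844e-04,  2.18130068e-01,  9.75919292e-01, -8.41626351e-04]), 'wrist_force': array([-0.14003115,  0.41293018, -0.17363871]), 'ft_torque': array([ 0.00205288,  0.03802472, -0.04038513]), 'grip_force': 0.0, 'finger_gap': 0.08555441296401847}
{'scene': {'vertical_fov': 55.42836158292094, 'cx': 279.91196747111803, 'cy': 206.52331161705885, 'rvec': array([ 1.60902414,  2.14355857, -0.70303458]), 'tvec': array([ 0.17857577, -0.39281087,  1.28051009])}, 'top': {'vertical_fov': 43.343048053271026, 'cx': 280.9690614304481, 'cy': 217.53281557547876, 'rvec': array([ 2.10020791, -2.1419661 ,  0.14258177]), 'tvec': array([0.03152047, 0.57978731, 1.29761432])}, 'wrist': {'vertical_fov': 65.70646984690485, 'cx': 282.7065902459816, 'cy': 213.5223066225587, 'tool_from_camera': array([[-5.87352129e-04, -9.62045784e-01, -2.72887458e-01,
         6.95951087e-02],
       [ 9.99998969e-01, -2.07504691e-04, -1.42081470e-03,
        -3.57867821e-04],
       [ 1.31026336e-03, -2.72888011e-01,  9.62044914e-01,
        -1.42372810e-01],
       [ 0.00000000e+00,  0.00000000e+00,  0.00000000e+00,
         1.00000000e+00]])}}
```

View pics/t0.png

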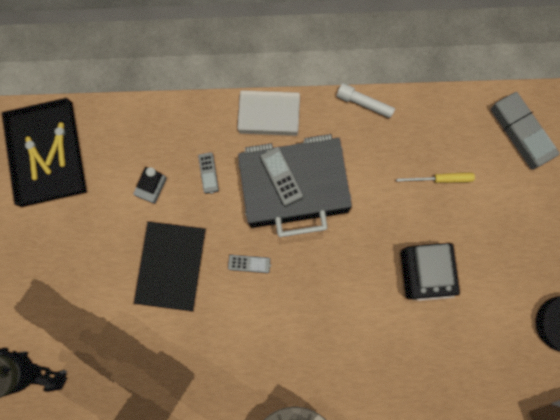

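View pics/s0.png

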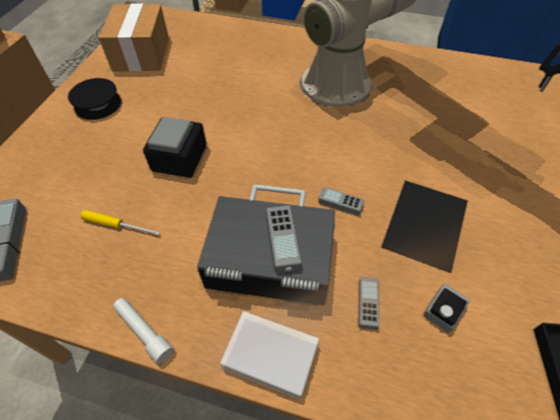

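The top view shows the meter on the lid at about (281,176), the handle at (301,230) and the mat at (170,266). In the scene view the meter is at (284,238), the handle at (277,190) and the mat at (427,225). Next I'll enlarge these.

Run:
```python
import cv2,numpy as np
t=cv2.imread("pics/t0.png");s=cv2.imread("pics/s0.png")
def crop(im,x0,y0,w,h,k):
    o=cv2.resize(im[y0:y0+h,x0:x0+w],None,fx=k,fy=k,interpolation=cv2.INTER_CUBIC)
    for x in range((x0+9)//10*10,x0+w,10):
        for y in range((y0+9)//10*10,y0+h,10):
            cv2.circle(o,((x-x0)*k,(y-y0)*k),1,(0,255,255) if x%50 and y%50 else (0,0,255),-1)
    for x in range((x0+49)//50*50,x0+w,50): cv2.putText(o,str(x),((x-x0)*k,10),0,.35,(0,255,0))
    for y in range((y0+49)//50*50,y0+h,50): cv2.putText(o,str(y),(0,(y-y0)*k),0,.35,(0,255,0))
    return cv2.convertScaleAbs(o,alpha=1.4,beta=15)
a=crop(t,230,130,130,110,6); cv2.imwrite("pics/tc.png",a)
b=crop(s,195,180,150,120,5); cv2.imwrite("pics/sc.png",b)
```

```text
(no output)
```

View pics/tc.png

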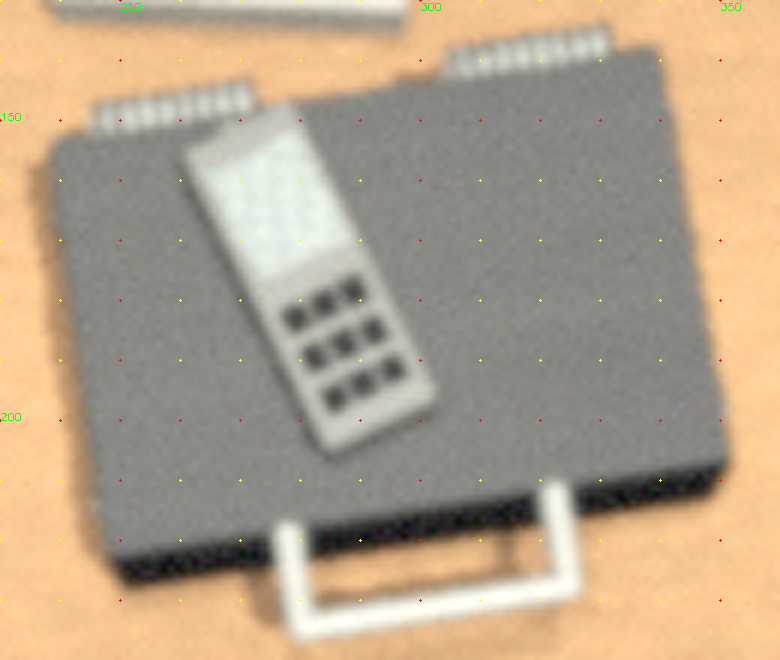

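View pics/sc.png

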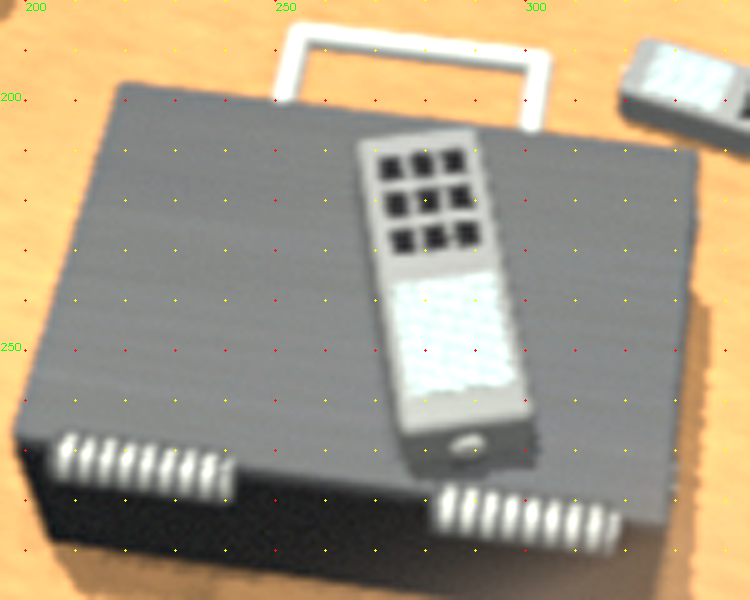

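Crop readings: the meter's top corners are at top-view (261,155), (278,147), (303,195), (285,206). The handle bar's ends are at about (280,234) and (325,227).

Run:
```python
from h import *
P={"m_screenL":((261.2,155.3),(301.4,262.4)),"m_screenR":((278.3,147.2),(275.4,265.6)),"m_keyR":((302.8,195),(266.6,208.4)),"m_keyL":((284.7,205.8),(290.2,206)),
"hL":((280.2,234),(303.4,192)),"hR":((325,227.5),(255,187)),
"lidBL":((248,223.3),(334.6,211)),"lidBR":((351.3,207),(218.6,197)),"lidTL":((238.8,154.7),(328,284.6)),"lidTR":((339.7,138.3),(198,267)),
"matTL":((147,222),(451,268)),"matTR":((205,228),(383,246)),"matBR":((193,310),(406,182)),"matBL":((135,304),(467,196))}
Q={}
for k,(a,b) in P.items():
    p,e=tri(ray("top",*a),ray("scene",*b)); Q[k]=p; print(k,p.round(4),np.round(e,1))
def ang(a,b): d=Q[b]-Q[a]; return np.degrees(np.arctan2(d[1],d[0])).round(1),np.linalg.norm(d).round(4)
for a,b in [("m_keyL","m_screenL"),("m_keyR","m_screenR"),("m_screenR","m_screenL"),("m_keyR","m_keyL"),("hR","hL"),("lidBL","lidTL"),("lidBR","lidTR"),("lidBR","lidBL"),("lidTR","lidTL"),("matBL","matTL"),("matBR","matTR"),("matTR","matTL"),("matBR","matBL")]: print(a,b,ang(a,b))
for g in("m_","lid","mat","h"): print(g,np.mean([v for k,v in Q.items() if k.startswith(g)],0).round(4))
for n,u,v,z in(("splicer",430,270,.1),("cleaver",150,184,.05),("sm1",208,172,.02),("sm2",249,264,.02)): print(n,onz("top",u,v,z).round(3))
s=env.get_state();q=s["orientation"];print(R.from_quat([q[1],q[2],q[3],q[0]]).as_matrix().round(3))
```

```text
m_screenL [0.7216 0.0656 0.1291] [2.2 2.2]
m_screenR [0.7413 0.0218 0.1288] [0.6 0.6]
m_keyR [ 0.62   -0.0344  0.1302] [1.4 1.4]
m_keyL [0.5959 0.0098 0.1238] [1.4 1.4]
hL [0.5311 0.0229 0.0971] [1.7 1.7]
hR [ 0.5452 -0.087   0.0939] [1.5 1.5]
lidBL [0.5601 0.1013 0.093 ] [1.1 1.1]
lidBR [ 0.595  -0.1545  0.0943] [0. 0.]
lidTL [0.735  0.1238 0.094 ] [1.7 1.7]
lidTR [ 0.7703 -0.1308  0.095 ] [1.5 1.5]
matTL [0.5821 0.3747 0.0136] [0.7 0.7]
matTR [0.5637 0.2236 0.0071] [1.9 1.9]
matBR [0.3516 0.2549 0.0017] [2.6 2.6]
matBL [0.3696 0.4015 0.0174] [2.8 2.8]
m_keyL m_screenL (np.float64(23.9), np.float64(0.1376))
m_keyR m_screenR (np.float64(24.9), np.float64(0.1337))
m_screenR m_screenL (np.float64(114.3), np.float64(0.048))
m_keyR m_keyL (np.float64(118.6), np.float64(0.0508))
hR hL (np.float64(97.3), np.float64(0.1109))
lidBL lidTL (np.float64(7.3), np.float64(0.1764))
lidBR lidTR (np.float64(7.7), np.float64(0.1769))
lidBR lidBL (np.float64(97.8), np.float64(0.2582))
lidTR lidTL (np.float64(97.9), np.float64(0.2571))
matBL matTL (np.float64(-7.2), np.float64(0.2142))
matBR matTR (np.float64(-8.4), np.float64(0.2144))
matTR matTL (np.float64(83.0), np.float64(0.1524))
matBR matBL (np.float64(83.0), np.float64(0.1486))
m_ [0.6697 0.0157 0.128 ]
lid [ 0.6651 -0.0151  0.0941]
mat [0.4668 0.3137 0.0099]
h [ 0.5381 -0.0321  0.0955]
splicer [ 0.437 -0.335  0.1  ]
cleaver [0.676 0.358 0.05 ]
sm1 [0.712 0.212 0.02 ]
sm2 [0.466 0.105 0.02 ]
[[-0.905  0.426 -0.001]
 [ 0.426  0.905 -0.001]
 [ 0.    -0.001 -1.   ]]
```

Emit:
servo_tool([
  {"grip":0,"roll":-7.1},
  {"grip":0,"roll":-7.1},
  {"grip":0,"roll":-7.1},
  {"grip":0,"roll":-7.1},
  {"grip":0,"roll":-7.1},
], grip_force=40)

```text
invalid input at $.increments[0]: expected keys grip, x, y, z, roll
```

Emit:
servo_tool([
  {"grip":0,"roll":-7.1},
  {"grip":0,"roll":-7.1},
  {"grip":0,"x":-10,"y":-35},
  {"grip":0,"x":-10,"y":-35},
  {"grip":0,"x":-10,"y":-35},
])

```text
invalid input at $.increments[0]: expected keys grip, x, y, z, roll
```

Emit:
servo_tool([
  {"grip":0,"x":-10,"y":-35},
  {"grip":0,"x":-10,"y":-35},
  {"grip":0,"x":-10,"y":-35},
  {"grip":0,"x":-10,"y":-35},
  {"grip":0,"x":-10,"y":-35},
])

```text
invalid input at $.increments[0]: expected keys grip, x, y, z, roll
```

Emit:
servo_tool([
  {"grip":0,"x":-10,"y":-35},
  {"grip":0,"x":-10,"y":-35},
  {"grip":0,"x":-10,"y":-35},
  {"grip":0,"x":-10,"y":-35},
  {"grip":0,"x":-10,"y":-35},
])

```text
invalid input at $.increments[0]: expected keys grip, x, y, z, roll
```

Emit:
servo_tool([
  {"grip":0,"x":-10,"y":-35},
  {"grip":0,"x":-10,"y":-35},
  {"grip":0,"x":-10,"y":-35},
  {"grip":0,"x":-8,"y":-30},
  {"grip":0,"x":-6,"y":-15},
])

```text
invalid input at $.increments[0]: expected keys grip, x, y, z, roll
```

Run:
```python
from h import *
s=env.get_state();print(s["clock"],s["tcp_pos"],s["joint_pos"].round(3));q=s["orientation"];print(R.from_quat([q[1],q[2],q[3],q[0]]).as_matrix().round(3))
save("wrist","w1.png")
im=cv2.imread("pics/w1.png");cv2.imwrite("pics/w1c.png",cv2.resize(im,(784,588)))
import pickle;pickle.dump(s,open("s1.pkl","wb"))
```

```text
0.15 [0.24462461 0.51996535 0.23062512] [0.991 0.314 0.045 1.304 0.    1.431]
[[-0.905  0.426 -0.001]
 [ 0.426  0.905 -0.001]
 [ 0.    -0.001 -1.   ]]
```

View pics/w1c.png

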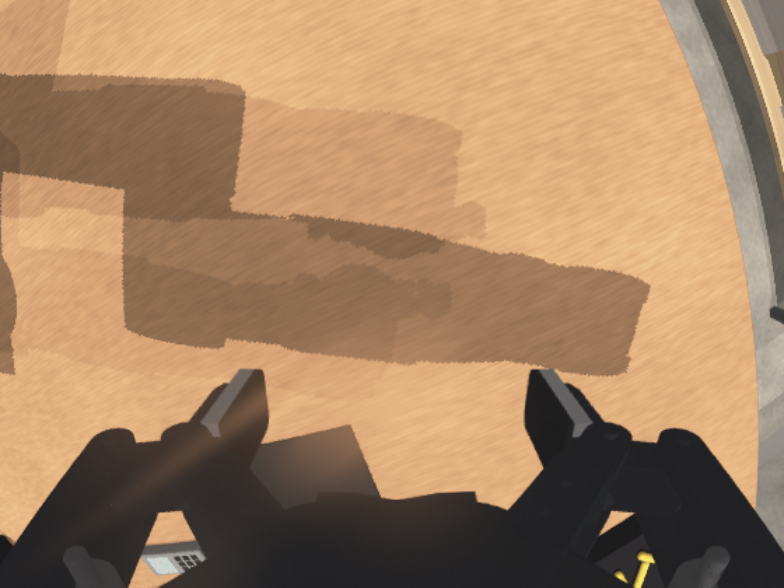

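The move calls were refused because every row needs all five keys, so the wrist picture only shows bare bench. I'll resend with all the keys.

Emit:
servo_tool([
  {"grip":0,"x":0,"y":0,"z":0,"roll":-7.1},
  {"grip":0,"x":0,"y":0,"z":0,"roll":-7.1},
  {"grip":0,"x":0,"y":0,"z":0,"roll":-7.1},
  {"grip":0,"x":0,"y":0,"z":0,"roll":-7.1},
  {"grip":0,"x":0,"y":0,"z":0,"roll":-7.1},
], grip_force=40)

```text
clock: 0.62
tcp_pos: [0.2448, 0.5202, 0.2311]
orientation: [-0.0, -0.093, 0.996, -0.0]
wrist_force: [0.5, -0.2, -0.4]
finger_gap: 0.0852
grip_force: 0.0
```

Emit:
servo_tool([
  {"grip":0,"x":0,"y":0,"z":0,"roll":-7.1},
  {"grip":0,"x":0,"y":0,"z":0,"roll":-7.1},
  {"grip":0,"x":-10,"y":-35,"z":0,"roll":0},
  {"grip":0,"x":-10,"y":-35,"z":0,"roll":0},
  {"grip":0,"x":-10,"y":-35,"z":0,"roll":0},
])

```text
clock: 1.03
tcp_pos: [0.3157, 0.4365, 0.2309]
orientation: [-0.0, -0.213, 0.977, -0.0]
wrist_force: [0.1, 0.2, 0.2]
finger_gap: 0.0853
grip_force: 0.0
```

Emit:
servo_tool([
  {"grip":0,"x":-10,"y":-35,"z":0,"roll":0},
  {"grip":0,"x":-10,"y":-35,"z":0,"roll":0},
  {"grip":0,"x":-10,"y":-35,"z":0,"roll":0},
  {"grip":0,"x":-10,"y":-35,"z":0,"roll":0},
  {"grip":0,"x":-10,"y":-35,"z":0,"roll":0},
])

```text
clock: 1.45
tcp_pos: [0.4345, 0.2972, 0.2313]
orientation: [-0.0, -0.212, 0.977, 0.0]
wrist_force: [1.1, 0.7, 0.9]
finger_gap: 0.0857
grip_force: 0.0
```

Emit:
servo_tool([
  {"grip":0,"x":-10,"y":-35,"z":0,"roll":0},
  {"grip":0,"x":-10,"y":-35,"z":0,"roll":0},
  {"grip":0,"x":-10,"y":-35,"z":0,"roll":0},
  {"grip":0,"x":-10,"y":-35,"z":0,"roll":0},
  {"grip":0,"x":-10,"y":-35,"z":0,"roll":0},
])

```text
clock: 1.87
tcp_pos: [0.5526, 0.1586, 0.2312]
orientation: [-0.0, -0.212, 0.977, 0.0]
wrist_force: [-0.0, 0.6, 0.1]
finger_gap: 0.0853
grip_force: 0.0
```

Emit:
servo_tool([
  {"grip":0,"x":-10,"y":-35,"z":0,"roll":0},
  {"grip":0,"x":-10,"y":-35,"z":0,"roll":0},
  {"grip":0,"x":-10,"y":-35,"z":0,"roll":0},
  {"grip":0,"x":-8,"y":-30,"z":0,"roll":0},
  {"grip":0,"x":0,"y":0,"z":0,"roll":0},
])

```text
clock: 2.28
tcp_pos: [0.6456, 0.048, 0.2298]
orientation: [0.0, -0.209, 0.978, -0.001]
wrist_force: [-0.7, 0.2, 0.3]
finger_gap: 0.0854
grip_force: 0.0
```

Run:
```python
from h import *
s=env.get_state();print(s["clock"],s["tcp_pos"],s["joint_pos"].round(3));q=s["orientation"];print(R.from_quat([q[1],q[2],q[3],q[0]]).as_matrix().round(3))
save("wrist","w2.png")
im=cv2.imread("pics/w2.png");cv2.imwrite("pics/w2c.png",cv2.resize(im,(784,588)))
import pickle;pickle.dump(s,open("s1.pkl","wb"))
```

```text
2.2833 [0.64560305 0.04799246 0.22981374] [-0.049  0.459  0.257  1.368 -0.002 -0.471]
[[-0.912 -0.41   0.001]
 [-0.41   0.912 -0.002]
 [-0.    -0.002 -1.   ]]
```

View pics/w2c.png

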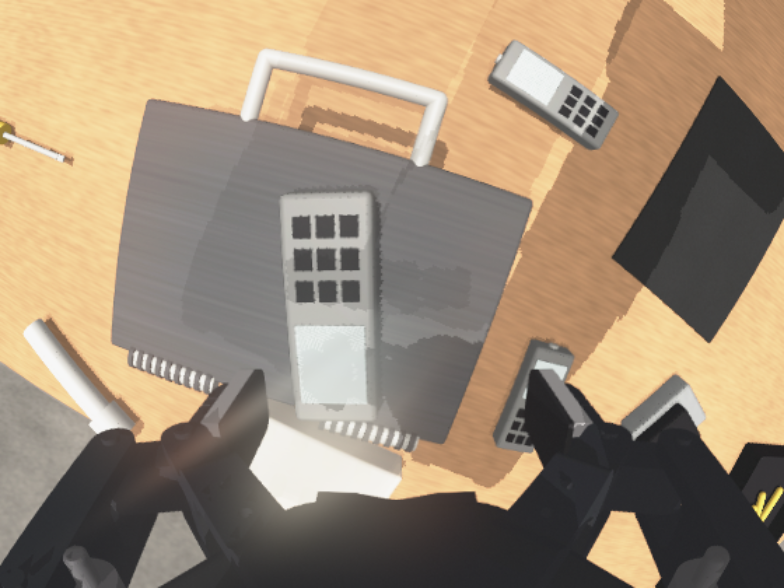

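The meter lies between the fingers with its keys toward the robot. Its corners in the enlarged view are (281,196), (371,192), (380,412) and (296,418), and the handle bar's ends are (266,57) and (437,98).

Run:
```python
from h import *
import pickle;s=pickle.load(open("s1.pkl","rb"))
W={"keyR":(280,196),"keyL":(372,192),"scrL":(381,413),"scrR":(296,419),"hR":(265,58),"hL":(438,98)}
T={"scrL":(261.2,155.3),"scrR":(278.3,147.2),"keyR":(302.8,195),"keyL":(284.7,205.8),"hL":(280.2,234),"hR":(325,227.5)}
S={"scrL":(301.4,262.4),"scrR":(275.4,265.6),"keyR":(266.6,208.4),"keyL":(290.2,206),"hL":(303.4,192),"hR":(255,187)}
Q={}
for k in W:
    r=ray("wrist",W[k][0]/1.4,W[k][1]/1.4,s)
    p,e=tri(r,ray("top",*T[k]),ray("scene",*S[k])); z=.13 if k[0]!="h" else .094
    Q[k]=r[0]+r[1]*(z-r[0][2])/r[1][2]; print(k,p.round(4),np.round(e,1),Q[k].round(4))
def ang(a,b): d=Q[b]-Q[a]; return np.degrees(np.arctan2(d[1],d[0])).round(1),np.linalg.norm(d[:2]).round(4)
print(ang("keyL","scrL"),ang("keyR","scrR"),ang("hR","hL"))
m=np.mean([Q[k] for k in("keyL","keyR","scrL","scrR")],0); print(m,(Q["hL"]+Q["hR"])/2)
q=s["orientation"];M=R.from_quat([q[1],q[2],q[3],q[0]]).as_matrix()
print("tool delta",M.T@(m-s["tcp_pos"])*1e3)
```

```text
keyR [ 0.619  -0.0343  0.1288] [1.4 2.1 0.9] [ 0.6175 -0.0335  0.13  ]
keyL [0.5962 0.0104 0.1241] [1.2 2.  1. ] [0.5962 0.0117 0.13  ]
scrL [0.7198 0.0669 0.1254] [3.9 4.6 0.8] [0.7141 0.0685 0.13  ]
scrR [0.7414 0.022  0.1293] [0.3 0.7 0.5] [0.7412 0.0222 0.13  ]
hR [ 0.5453 -0.0868  0.0936] [0.5 1.7 1.4] [ 0.5456 -0.0862  0.094 ]
hL [0.5305 0.0229 0.097 ] [1.  1.9 1.6] [0.529 0.023 0.094]
(np.float64(25.7), np.float64(0.1309)) (np.float64(24.2), np.float64(0.1356)) (np.float64(98.6), np.float64(0.1104))
[0.66725981 0.01722206 0.13      ] [ 0.53726894 -0.03156666  0.094     ]
tool delta [ -7.14349469 -36.76040478  99.8812212 ]
```

Emit:
servo_tool([
  {"grip":0,"x":-8,"y":-37,"z":0,"roll":0},
  {"grip":0,"x":0,"y":0,"z":30,"roll":0},
  {"grip":0,"x":0,"y":0,"z":30,"roll":0},
  {"grip":0,"x":0,"y":0,"z":25,"roll":0},
  {"grip":0,"x":0,"y":0,"z":20,"roll":0},
])

```text
clock: 2.75
tcp_pos: [0.6633, 0.0237, 0.1239]
orientation: [-0.001, -0.213, 0.977, 0.001]
wrist_force: [0.6, 0.2, -0.1]
finger_gap: 0.0855
grip_force: 0.0
```

Emit:
servo_tool([
  {"grip":0,"x":0,"y":0,"z":15,"roll":0},
  {"grip":0,"x":0,"y":0,"z":8,"roll":0},
  {"grip":0,"x":0,"y":0,"z":0,"roll":0},
])

```text
clock: 3.0
tcp_pos: [0.6629, 0.0238, 0.1011]
orientation: [-0.002, -0.213, 0.977, 0.001]
wrist_force: [-0.4, 0.2, -0.1]
finger_gap: 0.0853
grip_force: 0.0
```

Emit:
servo_tool([
  {"grip":0,"x":-2,"y":-9,"z":2,"roll":0},
  {"grip":0.3,"x":0,"y":0,"z":0,"roll":0},
  {"grip":1,"x":0,"y":0,"z":0,"roll":0},
  {"grip":1,"x":0,"y":0,"z":0,"roll":0},
  {"grip":1,"x":0,"y":0,"z":0,"roll":0},
], grip_force=40)

```text
clock: 3.42
tcp_pos: [0.6714, 0.0154, 0.1028]
orientation: [0.001, -0.212, 0.977, -0.0]
wrist_force: [-0.3, 0.4, 3.2]
finger_gap: 0.0512
grip_force: 44.9
```

Emit:
servo_tool([
  {"grip":1,"x":0,"y":0,"z":0,"roll":0},
  {"grip":1,"x":0,"y":0,"z":0,"roll":0},
  {"grip":1,"x":0,"y":0,"z":0,"roll":0},
  {"grip":1,"x":0,"y":0,"z":0,"roll":0},
])

```text
clock: 3.75
tcp_pos: [0.6714, 0.0154, 0.1027]
orientation: [0.001, -0.212, 0.977, -0.0]
wrist_force: [-0.7, -0.8, 6.0]
finger_gap: 0.0511
grip_force: 45.2
```

Emit:
servo_tool([
  {"grip":1,"x":0,"y":0,"z":-8,"roll":0},
  {"grip":1,"x":0,"y":0,"z":-20,"roll":0},
  {"grip":1,"x":0,"y":0,"z":-20,"roll":0},
  {"grip":1,"x":0,"y":0,"z":-20,"roll":0},
  {"grip":1,"x":0,"y":0,"z":-10,"roll":0},
])

```text
clock: 4.17
tcp_pos: [0.6711, 0.0153, 0.1817]
orientation: [0.001, -0.212, 0.977, -0.0]
wrist_force: [-0.3, -0.5, -1.8]
finger_gap: 0.0515
grip_force: 44.3
```

Emit:
servo_tool([
  {"grip":1,"x":3,"y":15,"z":0,"roll":0},
  {"grip":1,"x":4,"y":25,"z":0,"roll":0},
  {"grip":1,"x":5,"y":30,"z":0,"roll":0},
  {"grip":1,"x":6,"y":35,"z":0,"roll":0},
  {"grip":1,"x":6,"y":35,"z":0,"roll":0},
])

```text
clock: 4.58
tcp_pos: [0.5894, 0.1333, 0.1785]
orientation: [-0.001, -0.212, 0.977, 0.0]
wrist_force: [-0.0, -0.1, -1.7]
finger_gap: 0.0511
grip_force: 44.2
```

Emit:
servo_tool([
  {"grip":1,"x":6,"y":35,"z":0,"roll":0},
  {"grip":1,"x":6,"y":35,"z":0,"roll":0},
  {"grip":1,"x":6,"y":35,"z":0,"roll":0},
  {"grip":1,"x":6,"y":35,"z":0,"roll":0},
  {"grip":1,"x":5,"y":30,"z":0,"roll":0},
])

```text
clock: 5.0
tcp_pos: [0.4917, 0.2769, 0.1789]
orientation: [-0.001, -0.213, 0.977, 0.0]
wrist_force: [-0.1, -0.2, -2.3]
finger_gap: 0.0515
grip_force: 44.2
```

Emit:
servo_tool([
  {"grip":1,"x":3,"y":25,"z":0,"roll":0},
  {"grip":1,"x":2,"y":12,"z":0,"roll":0},
  {"grip":1,"x":0,"y":5,"z":0,"roll":6},
  {"grip":1,"x":0,"y":0,"z":0,"roll":7},
  {"grip":1,"x":0,"y":0,"z":0,"roll":7},
])

```text
clock: 5.42
tcp_pos: [0.4714, 0.3117, 0.1789]
orientation: [-0.0, -0.037, 0.999, -0.0]
wrist_force: [0.0, -0.3, -1.6]
finger_gap: 0.0517
grip_force: 44.2
```

Emit:
servo_tool([
  {"grip":1,"x":0,"y":0,"z":0,"roll":7},
  {"grip":1,"x":0,"y":0,"z":0,"roll":5},
  {"grip":1,"x":0,"y":0,"z":0,"roll":0},
  {"grip":1,"x":0,"y":0,"z":0,"roll":0},
])

```text
clock: 5.75
tcp_pos: [0.4719, 0.3112, 0.179]
orientation: [-0.0, 0.064, 0.998, -0.0]
wrist_force: [-0.2, -0.2, -2.1]
finger_gap: 0.0515
grip_force: 44.2
```

Run:
```python
from h import *
s=env.get_state();print(s["clock"],s["tcp_pos"],s["joint_pos"].round(3));q=s["orientation"];M=R.from_quat([q[1],q[2],q[3],q[0]]).as_matrix();print(M.round(3))
print(M.T@(np.array([.467,.314,.012])-s["tcp_pos"])*1e3)
save("wrist","w3.png")
im=cv2.imread("pics/w3.png");cv2.imwrite("pics/w3c.png",cv2.resize(im,(784,588)))
```

```text
5.75 [0.47188692 0.31118664 0.17896908] [ 0.441  0.315 -0.081  1.176 -0.     0.57 ]
[[-0.992  0.128 -0.001]
 [ 0.128  0.992 -0.   ]
 [ 0.    -0.001 -1.   ]]
[  5.13304995   2.25135865 166.97022053]
```

View pics/w3c.png

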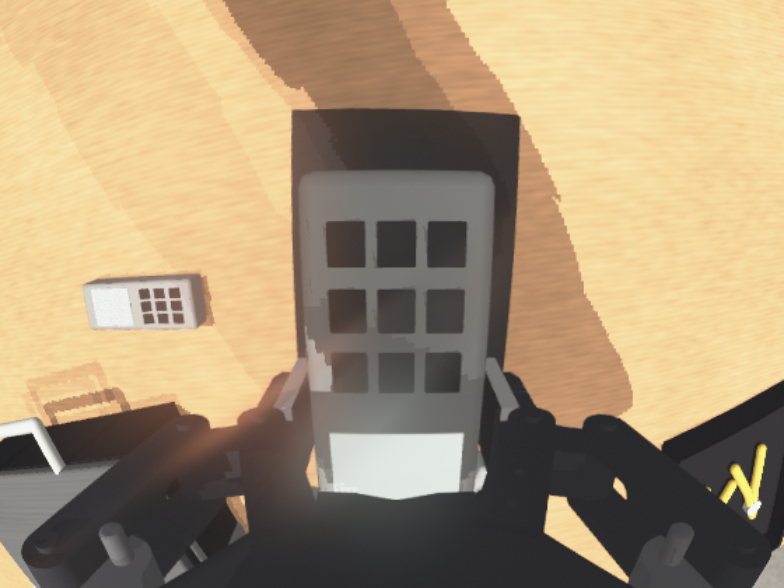

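The meter is held squarely above the mat, which spans columns 292 to 519 in the enlarged view. Now I'll lower it.

Emit:
servo_tool([
  {"grip":1,"x":5,"y":2,"z":20,"roll":0},
  {"grip":1,"x":0,"y":0,"z":30,"roll":0},
  {"grip":1,"x":0,"y":0,"z":35,"roll":0},
  {"grip":1,"x":0,"y":0,"z":30,"roll":0},
  {"grip":1,"x":0,"y":0,"z":20,"roll":0},
])

```text
clock: 6.22
tcp_pos: [0.4656, 0.3133, 0.0413]
orientation: [-0.001, 0.064, 0.998, -0.001]
wrist_force: [-1.1, -0.3, -3.2]
finger_gap: 0.0512
grip_force: 44.2
```

Emit:
servo_tool([
  {"grip":1,"x":0,"y":0,"z":12,"roll":0},
  {"grip":1,"x":0,"y":0,"z":8,"roll":0},
  {"grip":1,"x":0,"y":0,"z":4,"roll":0},
  {"grip":1,"x":0,"y":0,"z":2,"roll":0},
  {"grip":1,"x":0,"y":0,"z":0,"roll":0},
])

```text
clock: 6.63
tcp_pos: [0.4676, 0.3145, 0.0187]
orientation: [0.0, 0.065, 0.998, 0.0]
wrist_force: [0.2, 0.1, -2.3]
finger_gap: 0.0515
grip_force: 44.2
```

Emit:
servo_tool([
  {"grip":1,"x":0,"y":0,"z":4,"roll":0},
  {"grip":1,"x":0,"y":0,"z":3,"roll":0},
  {"grip":1,"x":0,"y":0,"z":2,"roll":0},
  {"grip":1,"x":0,"y":0,"z":1,"roll":0},
  {"grip":1,"x":0,"y":0,"z":0,"roll":0},
])

```text
clock: 7.05
tcp_pos: [0.467, 0.3142, 0.0082]
orientation: [-0.0, 0.065, 0.998, -0.0]
wrist_force: [-0.1, 0.0, -1.7]
finger_gap: 0.0512
grip_force: 44.2
```

Emit:
servo_tool([
  {"grip":1,"x":0,"y":0,"z":1,"roll":0},
  {"grip":1,"x":0,"y":0,"z":0,"roll":0},
])

```text
clock: 7.22
tcp_pos: [0.4671, 0.3143, 0.0073]
orientation: [0.0, 0.065, 0.998, 0.0]
wrist_force: [-0.5, 0.1, -2.1]
finger_gap: 0.0511
grip_force: 44.2
```

Emit:
servo_tool([
  {"grip":1,"x":0,"y":0,"z":1,"roll":0},
  {"grip":1,"x":0,"y":0,"z":0,"roll":0},
])

```text
clock: 7.38
tcp_pos: [0.4673, 0.3144, 0.007]
orientation: [0.0, 0.065, 0.998, 0.0]
wrist_force: [-2.0, -0.9, 3.9]
finger_gap: 0.0516
grip_force: 44.7
```

Emit:
servo_tool([
  {"grip":1,"x":0,"y":0,"z":0.5,"roll":0},
  {"grip":1,"x":0,"y":0,"z":0,"roll":0},
])

```text
clock: 7.55
tcp_pos: [0.4673, 0.3144, 0.0069]
orientation: [0.0, 0.065, 0.998, 0.0]
wrist_force: [-3.2, -2.5, 8.5]
finger_gap: 0.0513
grip_force: 45.4
```

Emit:
servo_tool([
  {"grip":0.7,"x":0,"y":0,"z":-1,"roll":0},
  {"grip":0.2,"x":0,"y":0,"z":0,"roll":0},
  {"grip":0,"x":0,"y":0,"z":0,"roll":0},
  {"grip":0,"x":0,"y":0,"z":0,"roll":0},
  {"grip":0,"x":0,"y":0,"z":-5,"roll":0},
])

```text
clock: 7.97
tcp_pos: [0.4665, 0.314, 0.0111]
orientation: [-0.001, 0.065, 0.998, -0.0]
wrist_force: [-0.6, 0.2, 0.6]
finger_gap: 0.0851
grip_force: 0.0
```

Emit:
servo_tool([
  {"grip":0,"x":0,"y":0,"z":-20,"roll":0},
  {"grip":0,"x":0,"y":0,"z":-35,"roll":0},
  {"grip":0,"x":0,"y":0,"z":-40,"roll":0},
  {"grip":0,"x":0,"y":0,"z":-40,"roll":0},
  {"grip":0,"x":0,"y":0,"z":-35,"roll":0},
])

```text
clock: 8.38
tcp_pos: [0.4672, 0.3144, 0.1848]
orientation: [0.001, 0.065, 0.998, 0.0]
wrist_force: [1.0, 1.2, 0.2]
finger_gap: 0.0853
grip_force: 0.0
```

Emit:
servo_tool([
  {"grip":0.6,"x":-11,"y":-33,"z":0,"roll":0},
  {"grip":0.6,"x":-11,"y":-33,"z":0,"roll":0},
  {"grip":0.6,"x":-11,"y":-33,"z":0,"roll":0},
  {"grip":0.6,"x":-11,"y":-33,"z":0,"roll":0},
  {"grip":0.6,"x":-11,"y":-33,"z":0,"roll":0},
])

```text
clock: 8.8
tcp_pos: [0.5002, 0.1422, 0.1824]
orientation: [0.0, 0.065, 0.998, 0.0]
wrist_force: [0.5, 0.4, 0.3]
finger_gap: 0.0343
grip_force: 0.0
```

Emit:
servo_tool([
  {"grip":0.6,"x":-11,"y":-33,"z":0,"roll":0},
  {"grip":0.6,"x":-11,"y":-33,"z":0,"roll":0},
  {"grip":0.6,"x":-11,"y":-33,"z":0,"roll":0},
  {"grip":0.6,"x":-11,"y":-33,"z":0,"roll":0},
  {"grip":0.6,"x":-11,"y":-33,"z":0,"roll":0},
])

```text
clock: 9.22
tcp_pos: [0.5332, -0.029, 0.1823]
orientation: [0.0, 0.065, 0.998, 0.0]
wrist_force: [0.2, 0.2, 0.3]
finger_gap: 0.0341
grip_force: 0.0
```

Emit:
servo_tool([
  {"grip":0.6,"x":0,"y":0,"z":0,"roll":6.8},
  {"grip":0.6,"x":0,"y":0,"z":0,"roll":6.8},
  {"grip":0.6,"x":0,"y":0,"z":0,"roll":6.8},
  {"grip":0.6,"x":0,"y":0,"z":0,"roll":6.8},
  {"grip":0.6,"x":0,"y":0,"z":0,"roll":6.8},
])

```text
clock: 9.63
tcp_pos: [0.5331, -0.0275, 0.1821]
orientation: [0.0, 0.357, 0.934, 0.0]
wrist_force: [0.5, -0.1, 0.1]
finger_gap: 0.034
grip_force: 0.0
```

Emit:
servo_tool([
  {"grip":0.6,"x":0,"y":0,"z":0,"roll":6.8},
  {"grip":0.6,"x":0,"y":0,"z":0,"roll":6.8},
  {"grip":0.6,"x":0,"y":0,"z":0,"roll":6.8},
  {"grip":0.6,"x":0,"y":0,"z":0,"roll":6.8},
  {"grip":0.6,"x":0,"y":0,"z":0,"roll":6.8},
])

```text
clock: 10.05
tcp_pos: [0.5331, -0.0273, 0.1821]
orientation: [0.0, 0.615, 0.789, 0.0]
wrist_force: [0.1, 0.7, 0.9]
finger_gap: 0.0342
grip_force: 0.0
```

Emit:
servo_tool([
  {"grip":0.6,"x":0,"y":0,"z":0,"roll":6.8},
  {"grip":0.6,"x":0,"y":0,"z":0,"roll":0},
  {"grip":0.6,"x":0,"y":0,"z":0,"roll":0},
])

```text
clock: 10.3
tcp_pos: [0.5331, -0.0272, 0.182]
orientation: [0.0, 0.657, 0.754, 0.0]
wrist_force: [0.4, 0.1, 0.9]
finger_gap: 0.034
grip_force: 0.0
```

Run:
```python
from h import *
s=env.get_state();print(s["clock"],s["tcp_pos"],s["joint_pos"].round(3));q=s["orientation"];M=R.from_quat([q[1],q[2],q[3],q[0]]).as_matrix();print(M.round(3),np.degrees(np.arctan2(M[1,1],M[0,1])))
import pickle;pickle.dump(s,open("s2.pkl","wb"))
w=save("wrist","w4.png");t=save("top","t4.png")
a=cv2.resize(w,(480,360)); b=cv2.resize(t[190:340,100:220],None,fx=2.4,fy=2.4)
o=np.zeros((600,800,3),np.uint8);w2=cv2.resize(w,(500,375));o[:375,:500]=w2;o[:360,505:793]=b
# handle zoom from wrist bottom
cv2.imwrite("pics/c4.png",o[:380,:,::-1])
```

```text
10.3 [ 0.53312911 -0.02724555  0.18203914] [-0.202  0.253 -0.157  1.16   0.     1.232]
[[-0.137  0.991  0.   ]
 [ 0.991  0.137  0.   ]
 [-0.     0.    -1.   ]] 7.891319952108635
```

View pics/c4.png

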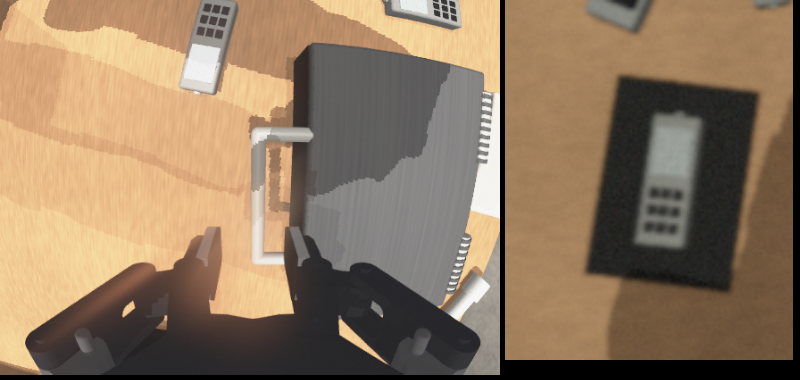

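The meter lies squarely on the mat with its screen up. The bar runs between the fingers at column ~258, and the far arm is at row 133. I'll compute the remaining offset.

Run:
```python
from h import *
import pickle;s=pickle.load(open("s2.pkl","rb"));q=s["orientation"];M=R.from_quat([q[1],q[2],q[3],q[0]]).as_matrix()
for u,v in((259,135),(258,190),(257.5,258),(307,133)):
    p=onz("wrist",u*1.12,v*1.12,.094,s); print(p.round(4),(M.T@(p-s["tcp_pos"])*1e3).round(1))
```

```text
[0.5308 0.0222 0.094 ] [49.3  4.5 88. ]
[ 0.5364 -0.0227  0.094 ] [ 4.   3.9 88. ]
[ 0.5451 -0.0858  0.094 ] [-59.6   3.8  88. ]
[0.5686 0.0296 0.094 ] [51.4 42.9 88. ]
```

Emit:
servo_tool([
  {"grip":0.6,"x":-5,"y":4,"z":10,"roll":0},
  {"grip":0.6,"x":0,"y":0,"z":30,"roll":0},
  {"grip":0.6,"x":0,"y":0,"z":30,"roll":0},
  {"grip":0.6,"x":0,"y":0,"z":20,"roll":0},
  {"grip":0.6,"x":0,"y":0,"z":10,"roll":0},
])

```text
clock: 10.82
tcp_pos: [0.5357, -0.0315, 0.0781]
orientation: [-0.002, 0.658, 0.753, -0.001]
wrist_force: [-0.2, -0.1, -0.4]
finger_gap: 0.034
grip_force: 0.0
```

Emit:
servo_tool([
  {"grip":0.6,"x":0,"y":0,"z":7,"roll":0},
  {"grip":0.6,"x":0,"y":0,"z":0,"roll":0},
  {"grip":0.6,"x":0,"y":0,"z":0,"roll":0},
])

```text
clock: 11.07
tcp_pos: [0.5384, -0.0318, 0.0753]
orientation: [0.0, 0.658, 0.753, 0.0]
wrist_force: [-0.5, 0.3, 0.1]
finger_gap: 0.0344
grip_force: 0.0
```

Run:
```python
from h import *
s=env.get_state();print(s["clock"],s["tcp_pos"],s["wrist_force"])
w=save("wrist","w5.png")
cv2.imwrite("pics/w5c.png",w[:,:,::-1])
```

```text
11.0667 [ 0.5383511  -0.0318473   0.07526214] [-0.5284058   0.31082717  0.06387075]
```

View pics/w5c.png

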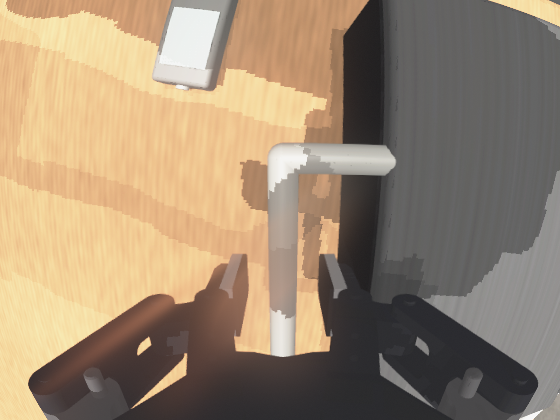

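The bar is centred between the fingers (column 283, tips at 247 and 320) and one finger is clear in the gap. Next: grip it and compute the arc.

Emit:
servo_tool([
  {"grip":0.8,"x":0,"y":0,"z":0,"roll":0},
  {"grip":1,"x":0,"y":0,"z":0,"roll":0},
  {"grip":1,"x":0,"y":0,"z":0,"roll":0},
  {"grip":1,"x":0,"y":0,"z":0,"roll":0},
  {"grip":1,"x":0,"y":0,"z":0,"roll":0},
], grip_force=30)

```text
clock: 11.53
tcp_pos: [0.5383, -0.0319, 0.0756]
orientation: [0.001, 0.658, 0.753, 0.0]
wrist_force: [-1.5, -0.7, 3.5]
finger_gap: 0.011
grip_force: 29.4
```

Run:
```python
import numpy as np
a=np.r_[0,1,np.arange(3,66,2.)];r=np.radians(a);y=220*(1-np.cos(r));z=-220*np.sin(r)
for i in range(1,len(a)): print(a[i],round(y[i]-y[i-1],1),round(z[i]-z[i-1],1),end=" | ")
```

```text
1.0 0.0 -3.8 | 3.0 0.3 -7.7 | 5.0 0.5 -7.7 | 7.0 0.8 -7.6 | 9.0 1.1 -7.6 | 11.0 1.3 -7.6 | 13.0 1.6 -7.5 | 15.0 1.9 -7.5 | 17.0 2.1 -7.4 | 19.0 2.4 -7.3 | 21.0 2.6 -7.2 | 23.0 2.9 -7.1 | 25.0 3.1 -7.0 | 27.0 3.4 -6.9 | 29.0 3.6 -6.8 | 31.0 3.8 -6.7 | 33.0 4.1 -6.5 | 35.0 4.3 -6.4 | 37.0 4.5 -6.2 | 39.0 4.7 -6.1 | 41.0 4.9 -5.9 | 43.0 5.1 -5.7 | 45.0 5.3 -5.5 | 47.0 5.5 -5.3 | 49.0 5.7 -5.1 | 51.0 5.9 -4.9 | 53.0 6.1 -4.7 | 55.0 6.2 -4.5 | 57.0 6.4 -4.3 | 59.0 6.5 -4.1 | 61.0 6.7 -3.8 | 63.0 6.8 -3.6 | 65.0 6.9 -3.4 |
```

Emit:
servo_tool([
  {"grip":1,"x":0,"y":0,"z":-3.8,"roll":0},
  {"grip":1,"x":0,"y":0.3,"z":-7.7,"roll":0},
  {"grip":1,"x":0,"y":0.5,"z":-7.7,"roll":0},
  {"grip":1,"x":0,"y":0.8,"z":-7.6,"roll":0},
  {"grip":1,"x":0,"y":1.1,"z":-7.6,"roll":0},
])

```text
clock: 11.95
tcp_pos: [0.5406, -0.0316, 0.1101]
orientation: [0.0, 0.658, 0.753, -0.0]
wrist_force: [4.0, -2.7, -2.7]
finger_gap: 0.0109
grip_force: 29.2
```

Emit:
servo_tool([
  {"grip":1,"x":0,"y":1.3,"z":-7.6,"roll":0},
  {"grip":1,"x":0,"y":1.6,"z":-7.5,"roll":0},
  {"grip":1,"x":0,"y":1.9,"z":-7.5,"roll":0},
  {"grip":1,"x":0,"y":2.1,"z":-7.4,"roll":0},
  {"grip":1,"x":0,"y":2.4,"z":-7.3,"roll":0},
])

```text
clock: 12.37
tcp_pos: [0.5492, -0.0304, 0.1471]
orientation: [-0.0, 0.658, 0.753, -0.001]
wrist_force: [0.5, -5.5, -2.1]
finger_gap: 0.0109
grip_force: 29.2
```

Emit:
servo_tool([
  {"grip":1,"x":0,"y":2.6,"z":-7.2,"roll":0},
  {"grip":1,"x":0,"y":2.9,"z":-7.1,"roll":0},
  {"grip":1,"x":0,"y":3.1,"z":-7.0,"roll":0},
  {"grip":1,"x":0,"y":3.4,"z":-6.9,"roll":0},
  {"grip":1,"x":0,"y":0,"z":0,"roll":0},
])

```text
clock: 12.78
tcp_pos: [0.5607, -0.0288, 0.1762]
orientation: [-0.0, 0.658, 0.753, -0.001]
wrist_force: [-3.8, -4.2, 1.8]
finger_gap: 0.0109
grip_force: 29.4
```

```bash
cat > a.py <<'E'
from h import *
s=env.get_state();p=np.array(s["tcp_pos"])-[.5383,-.0319,.0756];u=np.array([.991,.137]);h=p[:2]@u*1e3;v=p[2]*1e3
print(s["clock"],s["tcp_pos"],"h",h,"v",v,"ang",np.degrees(np.arctan2(v,220-h)),"rad",np.hypot(v,220-h),"F",np.array(s["wrist_force"]).round(1),np.array(s["ft_torque"]).round(2),s["finger_gap"],s["grip_force"])
E
python3 a.py
```

```text
12.7833 [ 0.5606769  -0.02883155  0.17616178] h 22.595880553361887 v 100.56178468265156 ang 26.99524430073996 rad 221.5424539745431 F [-3.8 -4.2  1.8] [-1.1   0.98  0.07] 0.010924372169536158 29.44616675376892
```

Tracking the arc well, and the forces are small. Continuing to 65°.

Emit:
servo_tool([
  {"grip":1,"x":0,"y":3.6,"z":-6.8,"roll":0},
  {"grip":1,"x":0,"y":3.8,"z":-6.7,"roll":0},
  {"grip":1,"x":0,"y":4.1,"z":-6.5,"roll":0},
  {"grip":1,"x":0,"y":4.3,"z":-6.4,"roll":0},
  {"grip":1,"x":0,"y":4.5,"z":-6.2,"roll":0},
])

```text
clock: 13.2
tcp_pos: [0.579, -0.0264, 0.2078]
orientation: [-0.002, 0.658, 0.753, -0.002]
wrist_force: [-7.6, -6.8, 3.5]
finger_gap: 0.0106
grip_force: 29.6
```

Emit:
servo_tool([
  {"grip":1,"x":0,"y":4.7,"z":-6.1,"roll":0},
  {"grip":1,"x":0,"y":4.9,"z":-5.9,"roll":0},
  {"grip":1,"x":0,"y":5.1,"z":-5.7,"roll":0},
  {"grip":1,"x":0,"y":5.3,"z":-5.5,"roll":0},
  {"grip":1,"x":0,"y":0,"z":0,"roll":0},
])

```text
clock: 13.62
tcp_pos: [0.5991, -0.0237, 0.233]
orientation: [-0.001, 0.658, 0.753, -0.002]
wrist_force: [-11.5, -6.2, 9.5]
finger_gap: 0.0106
grip_force: 30.0
```

```bash
python3 a.py
```

```text
13.6167 [ 0.59912729 -0.02374478  0.23297025] h 61.397111572355705 v 157.3702509298368 ang 44.77648553236671 rad 223.42844961041015 F [-11.5  -6.2   9.5] [-1.26  2.43 -0.04] 0.010646567124111599 30.022266805171967
```

Emit:
servo_tool([
  {"grip":1,"x":-1,"y":3.5,"z":-7.3,"roll":0},
  {"grip":1,"x":-1,"y":4.7,"z":-6.1,"roll":0},
  {"grip":1,"x":0,"y":5.9,"z":-4.9,"roll":0},
  {"grip":1,"x":0,"y":6.1,"z":-4.7,"roll":0},
  {"grip":1,"x":0,"y":6.2,"z":-4.5,"roll":0},
])

```text
clock: 14.03
tcp_pos: [0.6267, -0.0201, 0.2585]
orientation: [-0.002, 0.658, 0.753, -0.0]
wrist_force: [-4.8, -0.0, 5.0]
finger_gap: 0.0109
grip_force: 30.2
```

```bash
python3 a.py
```

```text
14.0333 [ 0.62669871 -0.02007854  0.25846985] h 89.22265733602502 v 182.86985053041798 ang 54.429966397876306 rad 224.82014052853037 F [-4.8 -0.   5. ] [-0.08  1.22 -0.05] 0.010866350304623977 30.19303411245346
```

Emit:
servo_tool([
  {"grip":1,"x":0,"y":5.9,"z":-5.2,"roll":0},
  {"grip":1,"x":0,"y":6.1,"z":-4.9,"roll":0},
  {"grip":1,"x":0,"y":6.5,"z":-4.3,"roll":0},
  {"grip":1,"x":0,"y":6.8,"z":-3.6,"roll":0},
  {"grip":1,"x":0,"y":6.9,"z":-3.4,"roll":0},
])

```text
clock: 14.45
tcp_pos: [0.6591, -0.0158, 0.2796]
orientation: [-0.002, 0.658, 0.753, 0.0]
wrist_force: [-1.9, -0.8, 1.2]
finger_gap: 0.0111
grip_force: 29.5
```

Emit:
servo_tool([
  {"grip":1,"x":0,"y":4,"z":-2,"roll":0},
  {"grip":1,"x":0,"y":0,"z":0,"roll":0},
  {"grip":1,"x":0,"y":0,"z":0,"roll":0},
])

```text
clock: 14.7
tcp_pos: [0.6634, -0.0153, 0.2818]
orientation: [-0.001, 0.658, 0.753, 0.001]
wrist_force: [-3.3, 4.2, 2.8]
finger_gap: 0.011
grip_force: 30.0
```

```bash
python3 a.py
python3 - <<'E'
from h import *
s=save("scene","s6.png");w=save("wrist","w6.png")
o=np.hstack([cv2.resize(s[140:300,190:350],(440,440)),cv2.resize(w[:420],(360,270),interpolation=cv2.INTER_AREA) if 0 else cv2.copyMakeBorder(cv2.resize(w,(360,270)),0,170,0,0,cv2.BORDER_CONSTANT)])
cv2.imwrite("pics/c6.png",o[:,:,::-1])
E
```

```text
14.7 [ 0.66339886 -0.01526058  0.28181429] h 126.25257047589217 v 206.21428706503553 ang 65.55289920061276 rad 226.5235368170788 F [-3.3  4.2  2.8] [ 0.78  0.55 -0.02] 0.01099171957168941 29.993847012519836
```

View pics/c6.png

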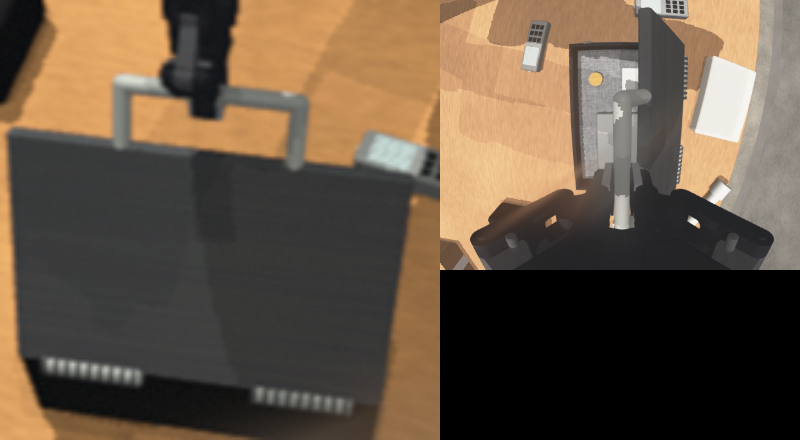

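The lid stands open with the bar in the fingers. In the scene image the bar's ends are at about (232.9,169.8) and (299.8,177.5), and the lid's top corners at (192.9,187.3) and (339.8,204.7). I'll fit the angle to these.

```bash
cat > fit.py <<'E'
from h import *
from scipy.optimize import least_squares
c=env.get_calibration("scene");f,cx,cy=K(c);Km=np.array([[f,0,cx],[0,f,cy],[0,0,1]])
u=np.array([.991,.137,0]);w=np.array([-.137,.991,0]);H0=np.array([.756,-.002,.094])
def pr(a,H):
    d=-u*np.cos(a)+np.array([0,0,np.sin(a)]);n=u*np.sin(a)+np.array([0,0,np.cos(a)])
    P=np.array([H+.22*d-.055*w,H+.22*d+.055*w,H+.18*d-.13*w+.006*n,H+.18*d+.13*w+.006*n])
    return cv2.projectPoints(P,np.array(c["rvec"],float),np.array(c["tvec"],float),Km,None)[0][:,0]
def fit(obs):
    for dz in(0,):
        r=least_squares(lambda p:np.r_[(pr(p[0],H0+p[1]*u+p[2]*w)-obs).ravel(),p[1:]*300],[1,0,0]); print(np.degrees(r.x[0]),r.x[1:],r.fun.round(1))
E
python3 - <<'E'
from fit import *
fit(np.array([[255,187],[303.4,192],[218.6,197],[334.6,211]]))
fit(np.array([[232.9,169.8],[299.8,177.5],[192.9,187.3],[339.8,204.7]]))
E
```

```text
-0.14658625882566756 [0.00121678 0.00119726] [-0.1  0.7 -0.5  1.1 -0.4 -0.9  0.8 -1.3  0.4  0.4]
63.863909882586036 [-1.85297862e-05 -2.36353266e-04] [ 1.6  0.  -1.  -0.6 -1.3  0.4  0.7  0.1 -0.  -0.1]
```

Visual angle is about 64° and kinematic about 65.5°. I'll add a touch more, then ease back slowly.

```bash
python3 -c "
import numpy as np
a=np.r_[65,64.3,63.3,62,60.5,59,57.5,56,54.7,53.5,52.4,51.5,50.8,50.3,50];r=np.radians(a)
for i in range(1,15): print(a[i],(221*(np.cos(r[i-1])-np.cos(r[i]))).round(1),(221*(np.sin(r[i-1])-np.sin(r[i]))).round(1))"
```

```text
64.3 -2.4 1.2
63.3 -3.5 1.7
62.0 -4.5 2.3
60.5 -5.1 2.8
59.0 -5.0 2.9
57.5 -4.9 3.0
56.0 -4.8 3.2
54.7 -4.1 2.9
53.5 -3.7 2.7
52.4 -3.4 2.6
51.5 -2.7 2.1
50.8 -2.1 1.7
50.3 -1.5 1.2
50.0 -0.9 0.7
```

Emit:
servo_tool([
  {"grip":1,"x":0,"y":2,"z":-1,"roll":0},
  {"grip":1,"x":0,"y":1.5,"z":-0.6,"roll":0},
  {"grip":1,"x":0,"y":0,"z":0,"roll":0},
  {"grip":1,"x":0,"y":0,"z":0,"roll":0},
])

```text
clock: 15.13
tcp_pos: [0.6664, -0.0149, 0.2832]
orientation: [-0.001, 0.658, 0.753, 0.001]
wrist_force: [-1.8, 5.2, 2.6]
finger_gap: 0.0106
grip_force: 30.0
```

Emit:
servo_tool([
  {"grip":1,"x":0,"y":-2.4,"z":1.2,"roll":0},
  {"grip":1,"x":0,"y":-3.5,"z":1.7,"roll":0},
  {"grip":1,"x":0,"y":-4.5,"z":2.3,"roll":0},
  {"grip":1,"x":0,"y":-5.1,"z":2.8,"roll":0},
  {"grip":1,"x":0,"y":-5,"z":2.9,"roll":0},
])

```text
clock: 15.55
tcp_pos: [0.6466, -0.0175, 0.2728]
orientation: [-0.0, 0.658, 0.753, 0.001]
wrist_force: [-1.4, 5.2, 2.5]
finger_gap: 0.0104
grip_force: 30.1
```

Emit:
servo_tool([
  {"grip":1,"x":0,"y":-4.9,"z":3,"roll":0},
  {"grip":1,"x":0,"y":-4.8,"z":3.2,"roll":0},
  {"grip":1,"x":0,"y":-4.1,"z":2.9,"roll":0},
  {"grip":1,"x":0,"y":-3.7,"z":2.7,"roll":0},
  {"grip":1,"x":0,"y":-3.4,"z":2.6,"roll":0},
])

```text
clock: 15.97
tcp_pos: [0.6256, -0.0204, 0.2581]
orientation: [-0.0, 0.658, 0.753, 0.001]
wrist_force: [-0.7, 6.0, 2.6]
finger_gap: 0.0107
grip_force: 30.6
```

Emit:
servo_tool([
  {"grip":1,"x":0,"y":-2.7,"z":2.1,"roll":0},
  {"grip":1,"x":0,"y":-2.1,"z":1.7,"roll":0},
  {"grip":1,"x":0,"y":-1.5,"z":1.2,"roll":0},
  {"grip":1,"x":0,"y":0,"z":0,"roll":0},
  {"grip":1,"x":0,"y":0,"z":0,"roll":0},
])

```text
clock: 16.38
tcp_pos: [0.6191, -0.0213, 0.253]
orientation: [-0.001, 0.658, 0.753, 0.001]
wrist_force: [-3.1, 6.1, 3.0]
finger_gap: 0.0107
grip_force: 30.5
```

```bash
python3 a.py
python3 - <<'E'
from h import *
s=save("scene","s7.png"); t=save("top","t7.png")
o=np.hstack([cv2.resize(s[150:290,190:350],(480,420)),cv2.copyMakeBorder(cv2.resize(t,(320,240)),0,180,0,0,cv2.BORDER_CONSTANT)])
cv2.imwrite("pics/c7.png",o[:,:,::-1])
E
```

```text
16.3833 [ 0.61912495 -0.02127664  0.25300895] h 81.55293083223751 v 177.40894770797038 ang 52.032099541930826 rad 225.03672075461947 F [-3.1  6.1  3. ] [0.99 0.42 0.04] 0.010665619687598495 30.510950088500977
```

View pics/c7.png

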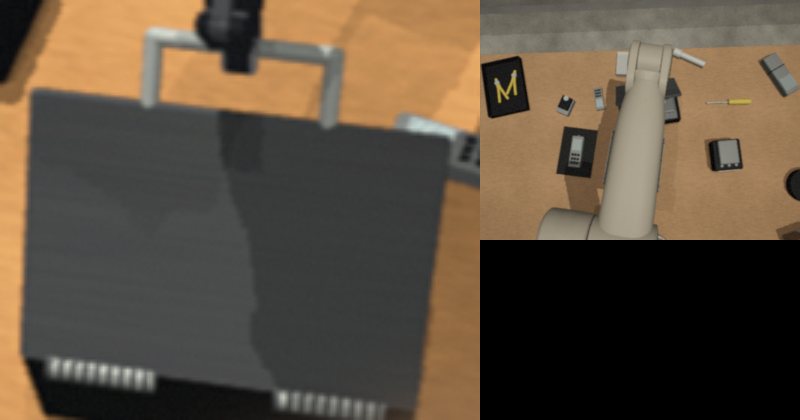

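The meter is still on the mat and the bystanders haven't moved. The bar's ends are at (240.7,162) and (302.3,167.7), and the lid corners at (201,180) and (340,196).

Run:
```python
from fit import *
fit(np.array([[240.7,162],[302.3,167.7],[201,180],[340,196]]))
```

```text
49.08339245581678 [0.00020002 0.00025008] [ 1.2  0.1 -0.7  0.8 -1.  -0.4  0.5 -0.6  0.1  0.1]
```

Emit:
servo_tool([
  {"grip":1,"x":0,"y":0,"z":0,"roll":0},
  {"grip":1,"x":0,"y":0,"z":0,"roll":0},
  {"grip":1,"x":0,"y":0,"z":0,"roll":0},
  {"grip":1,"x":0,"y":0,"z":0,"roll":0},
  {"grip":1,"x":0,"y":0,"z":0,"roll":0},
])

```text
clock: 16.9
tcp_pos: [0.6192, -0.0213, 0.2531]
orientation: [-0.001, 0.658, 0.753, 0.001]
wrist_force: [-2.6, 5.1, 3.1]
finger_gap: 0.0106
grip_force: 30.5
```

```bash
python3 a.py; python3 -c "
from workcell import env
print(env.hand_in())"
```

```text
16.9 [ 0.61918556 -0.02130328  0.25306329] h 81.60934445724521 v 177.4632915252729 ang 52.051934541349844 rad 225.0448697049933 F [-2.6  5.1  3.1] [1.02 0.4  0.05] 0.010592205414789183 30.52905946969986
the job is handed in; nothing more can be done
None
```

The job is handed in: the meter lies screen up on the mat, and the lid was raised to about 65° and eased back. I am still gripping it, still, at about 50° (49° by camera, 52° by arm position), and the splicer, cleaver and screwdriver were not touched.

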